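# Pull the dirty cartridge out of a duplex filter with the hook puller

## Robot

A 6-joint arm with a two-finger parallel gripper is mounted at the origin on a cart in front of the work surface, level with it; the furniture and walls round the work are solid. World frame = base frame: x ahead of the robot, y to its left, z up, the work surface at z = 0. Lengths are in mm, angles in rad, forces in N, time in s.
With the tool pointing down it reaches from about 350 to 850 mm from the base axis. Payload 8.1 kg.
Tool frame: the origin (TCP) lies at the very end of the fingers, on their centre line; the grasp point (between the pads) lies robot.grasp_offset behind it (robot.grasp_offset is the distance from the TCP to the grasp point, in mm); z points along the fingers, y is the line along which they close (so a half turn about z gives the same grasp; the last joint's range is limited). The gripper opens to 93 mm and grips with 3 to 60 N. Pads are 15 mm wide; open, the fingers measure 128 mm over their backs; the gripper's body (75 mm by 188 mm) begins 65 mm behind the grasp point.
Start: joints at [-1.282, 0.13, 1.488, -0, 1.523, -0.085], TCP at [219.113, -558.565, 218.635] pointing down, gripper open.
Joint ranges: [-2.96, 2.96], [-0.89, 2.26], [0.02, 2.5], [-1.34, 4.48], [0, 2.73], [-2.66, 2.66]. Speed limits (rad/s): [2.39, 2.39, 2.79, 3.14, 3.14, 3.14].

## Interface

Orientations are given as [roll, pitch, yaw] about the fixed x, y, z axes, in that order (R = Rz(yaw) Ry(pitch) Rx(roll)).
In Python, from bench import robot gives the robot as it stands. The module is installed in compiled form; this text tells all that it offers.
- The arm moves only by the tool arm_command, never from a script. Its argument "increments" is a list that holds one entry, the list of rows, each a list of 4 numbers: the shift along the tool's x, y, z in cm, then the turn about the tool's z in rad. A call has 1 to 12 rows; each row is the pose to reach, as a shift and turn from the pose commanded when the call began, along the tool's axes at that moment; what a row does not reach only later rows make up. A row lasts 1/12 s, in which the tool goes at most 41.7 mm and 7.16 degrees, less where a joint would pass 70% of its speed; a pose out of reach is approached as far as the arm can. A call with a gripper value outside its range is refused whole. "gripper" is the finger opening in cm, from 0 to 9.3, set as the call begins (left out, the last holds). The fingers move at their own pace and stop on an object; "force" is the grip in N (left out, the last holds). Time passes only in rows, so rows that repeat a pose let the fingers close. It gives the time, the measured TCP pose, the force, the opening and the grip force at its end, in the units of the state.
- robot.sense(): the state, without advancing time (a new reading comes with each control period).
- robot.camera(name): name is "scene" or "top" or "wrist"; returns a dict with "image" (420x560x3 uint8, blue, green, red), "depth" (420x560 float32, mm along the optical axis (not along the pixel's ray), 0 where there is no reading), "fx", "fy", "cx", "cy" (pixels), "k1" (the pictures are not rectified: a ray, as slopes to the right and down, at radius r is drawn at 1 + k1 r^2 times it, then the intrinsics apply), "xyz" and "orientation" of the camera in the world. Camera axes: x right, y up, looking along -z (the intrinsics and any distortion apply to the point x, -y, -z); pixel columns grow to the right and rows downward; lengths in mm; the calibration is good to about 2 mm. A picture is of the moment at which its call begins.
- robot.sign_off(): hands the job in; it is judged then, once.
The state is a dict: "clock": time; "qpos": joint angles; "dq": joint speeds; "joint_efforts": joint torques, N m; "ee_pos": TCP position; "tcp_rot": TCP orientation; "contact_force": force on the tool from outside, world axes, zero at the start; "wrist_torque": the same for the moment, N m; "gripper_width": opening from 0.0 (shut) to 1.0 (fully open); "grasp_force": force on a finger pad.
Only numpy, scipy, OpenCV 4.12 (cv2) and the standard library are available. Lean on these libraries where they do the work, as an engineer would, in place of code of your own. Each camera call takes 0.05 s, during which the arm holds its last target. There are 200 camera calls.

## Task

Change the dirty brown cartridge of the two-bay water filter: click the selector on top round until its pointer stands at the green mark on the dirty cartridge's side, which turns the lock cam clear of that bay only; then take the hook puller from its cradle, hook the steel D-handle deep inside the bay and draw the dirty cartridge right out onto the white drip tray, upright, touching it with the puller only. Lay the puller back in its cradle and leave the selector where you set it, the clean white cartridge in its bay and the things around undisturbed.

Things in the scene. Friction and masses are not known exactly. Their poses are not given: they have to be found in the camera images.
- filter_unit: Two-bay water filter with drip tray, fixed. Frame: x into the bays, z up, origin on the worktop below the middle of the mouths. Bays and tray share one level floor at z = 14 mm. Bays at y = +40 and -40 mm, 64 mm wide, x = 0 (open mouth) to 232 mm; 156 mm wide over all. Partition 72 mm high. Clear cover, z = 90 to 96 mm. Gauge on the cover at x = 180 to 230 mm, up to z = 150 mm.
- bay_plus (a point): Middle of the mouth of the bay at the filter's +y side, 47 mm above the worktop (33 mm above the bay floor). A tool in a bay must stay below z = 72 mm: the half-moon brass lock cam, radius 48 mm, turns above that, round the selector's axis.
- bay_minus (a point): Middle of the mouth of the bay at the filter's -y side, 47 mm above the worktop.
- tray_middle (a point): Middle of the white drip tray's floor, 14 mm above the worktop. Along the filter's x the tray reaches from -170 to 0 mm, it is 190 mm wide, and 10 mm lips stand on its three outer sides.
- selector (a joint): Selector angle (rad), positive = counter-clockwise from above; its white pointer line points to the filter's -x at 0. Four clicks 0.628 apart: -0.942, -0.314, 0.314, 0.942; stops just beyond. The outer two have green marks: at +0.942 the pointer is on the -y side and only the -y bay is unlocked, at -0.942 only the +y bay. Snaps into an inner one (white marks, both locked) at the start. About 0.07 N m; stays where it snaps in.
- selector_grip (a point): On the selector's axis (52 mm behind the mouth plane), 126 mm over the worktop, in the upper part of its black bar grip: 56 mm long, 16 mm wide, from z = 106 to 138 mm. The point turns with it: x along the bar, away from the pointer; grip it across y.
- dirty_cartridge: Cartridge with brown pleats and blue square end caps, 90 x 56 x 56 mm, 0.15 to 0.31 kg, loose in either bay, front 120 to 145 mm inside the mouth. Origin under its middle, x into the bay, z up; front face at x = -45 mm with a steel D-handle. A lug on the front cap, up to z = 70 mm, meets the lock cam when the bay is locked.
- dirty_cartridge_bar (a point): Middle of the upright bar of the dirty cartridge's D-handle: 8 mm round, at x = -73, y = +14, z = 30 mm of the cartridge. Legs at z = 12 and 48 mm join it to the cap, so it can be hooked from behind between z = 18 and 42 mm (32 to 56 mm over the worktop); 24 mm are free between bar and cap.
- clean_cartridge: Same cartridge with white pleats, in the other bay, with the same frame; it stays there.
- puller: Hook puller, 274 mm long, 0.14 kg, loose, level in its cradle. x along the shaft to the hook, z up; origin on the shaft's axis inside the orange handle, close to the centre of mass: the place to grip, across y. Handle x = -70 to 35 mm, 18 mm wide, z = -13 to 13 mm; then an 8 mm round shaft to x = 200 mm.
- puller_hook (a point): Middle of the puller's hook finger: 8 mm round, level, from (200, 0, 0) to (196, 20, 0) mm of the puller plus a round end (24 mm to +y in all), so it catches a bar lying on the +y side of the shaft when pulled back.
- puller_cradle: Cradle, fixed. Origin on the worktop below the puller's origin, x as the puller's. Foot 245 x 56 x 8 mm, two open U rests 12 mm thick: for the shaft at x = 130 mm (floor z = 51 mm, slot 16 mm wide, sides to 68 mm) and for the handle at x = -52 mm (floor z = 42 mm, slot 25 mm wide, sides to 59 mm).
- cradle_seat (a point): Where the puller's origin is when it lies in the cradle: 55 mm above the worktop; x along the puller to the hook.
- dropper_a: Reagent dropper bottle with orange cap, 40 x 40 x 107 mm, a bystander; origin under its middle.
- dropper_b: Second dropper bottle with orange cap, 40 x 40 x 107 mm, a bystander; origin under its middle.
- measuring_cup: Small clear measuring cup, 40 x 40 x 46 mm, a bystander; origin under its middle.
- small_jar: Small jar with white lid, 38 x 38 x 72 mm, a bystander; origin under its middle.
- strip_tube: Test-strip tube lying on its side, white with a green cap, 30 x 98 x 30 mm, a bystander.
- spare_vial: Glass vial, 29 mm wide, 82 mm high, a bystander; origin under its middle.

How it is judged (in metres and radians):
On the way, in this order (a step that is already met when the one before it is completed fails the run):
1. the selector stands at the green mark that frees the dirty cartridge's bay (((y of clean_cartridge in the frame of filter_unit below 0 m and value of joint selector below -0.85 rad) or (y of clean_cartridge in the frame of filter_unit above 0 m and value of joint selector above 0.85 rad))), for 0.2 s.
2. the dirty cartridge is wholly out of its bay, upright on the tray (x of dirty_cartridge in the frame of filter_unit between -0.13 and -0.047 m and y of dirty_cartridge in the frame of filter_unit between -0.075 and 0.075 m and z of dirty_cartridge in the frame of filter_unit below 0.022 m and angle between dirty_cartridge's own z axis and vertical below 0.12 rad), for 0.2 s.
At the end, for the whole second after the job is handed in: Selector within 0.09 rad of the freed bay's green mark; dirty cartridge upright and still on the tray, its middle 47 to 130 mm in front of the mouth and within 75 mm of the midline; clean one in its bay; puller still in its cradle within 15 mm and 0.1 rad; bystanders in place (all of step 2 and ((y of clean_cartridge in the frame of filter_unit below 0 m and value of joint selector below -0.85 rad) or (y of clean_cartridge in the frame of filter_unit above 0 m and value of joint selector above 0.85 rad)) and linear speed of each of dirty_cartridge, puller below 0.01 m/s and distance between puller and cradle_seat below 0.015 m and angle between the x axis of puller and the x axis of puller_cradle, either way round below 0.1 rad and angle between puller's own z axis and vertical below 0.2 rad); the robot touches nothing.
It fails at once if a gripper or arm touches a cartridge (contact force between any of the fingers, the arm and dirty_cartridge above 0.3 N or contact force between any of the fingers, the arm and clean_cartridge above 0.3 N).
It fails at once if the clean cartridge is shifted by more than 15 mm (distance of clean_cartridge from where it was at the start of the episode above 0.015 m).
It fails at once if a bystander is shifted by more than 30 mm (distance of any of dropper_a, dropper_b, measuring_cup, small_jar, strip_tube, spare_vial from where it was at the start of the episode above 0.03 m).
It also fails if it takes over 72 s, if anything falls off the work surface, if the arm or the gripper's body presses on something with over 40 N, if the wrist force passes 120 N, or if a joint passes its speed limit or range.

## Working session

There is one attempt and no reset: what is moved stays moved. The work goes in short steps, Python scripts to look and compute and a tool call to move; the robot and the scene stay as the last step left them, time stands still between calls to the robot, and variables do not carry over. Pictures are saved under pics/ and viewed, at most 10 in all, crops included, and the job is handed in when it is done.

Besides the shell and the picture viewer there is one more tool, called after ">>>" as a command line: name --argument value ..., lists and objects as JSON in quotes. arm_command: Moves the arm, as the interface text tells. Its arguments: {"type":"object","properties":{"increments":{"type":"array"},"gripper":{"type":"number"},"force":{"type":"number"}},"required":["increments"]}

```bash
mkdir -p pics
cat > h.py <<'E'
import numpy as np,cv2
from scipy.spatial.transform import Rotation as R
from bench import robot
def cam(n):
    c=robot.camera(n); return c
def Rc(c): return R.from_euler('xyz',c['orientation']).as_matrix()
def ray(c,u,v):
    K=np.array([[c['fx'],0,c['cx']],[0,c['fy'],c['cy']],[0,0,1.]])
    p=cv2.undistortPoints(np.array([[[u,v]]],float),K,np.array([c['k1'],0,0,0.]))[0,0]
    return np.array([p[0],-p[1],-1.])
def onz(c,u,v,z):
    d=Rc(c)@ray(c,u,v); o=np.array(c['xyz']); return o+d*(z-o[2])/d[2]
def bydepth(c,u,v):
    return np.array(c['xyz'])+Rc(c)@ray(c,u,v)*c['depth'][int(v),int(u)]
def cloud(c):
    K=np.array([[c['fx'],0,c['cx']],[0,c['fy'],c['cy']],[0,0,1.]])
    h,w=c['depth'].shape
    uv=np.stack(np.meshgrid(np.arange(w),np.arange(h)),-1).reshape(-1,1,2).astype(float)
    p=cv2.undistortPoints(uv,K,np.array([c['k1'],0,0,0.]))[:,0]
    r=np.c_[p[:,0],-p[:,1],-np.ones(len(p))]*c['depth'].reshape(-1,1)
    return (r@Rc(c).T+np.array(c['xyz'])).reshape(h,w,3)
E
python3 - <<'E'
from h import *
import pickle
for n in ['scene','top','wrist']:
    c=cam(n); cv2.imwrite(f'pics/{n}0.png',c['image']); pickle.dump(c,open(n+'.pkl','wb'))
    print(n,c['xyz'],c['orientation'],c['fx'],c['cx'],c['cy'],c['k1'])
a=cv2.imread('pics/top0.png');
print(robot.sense(), robot.grasp_offset)
E
```

```text
scene [-180.67393384  767.59286554  548.08900294] [ 1.17537868e+00  3.06012422e-05 -2.42963058e+00] 394.67258459013897 279.1887615634592 207.5245433075464 -0.10942478298605131
top [2.01692725e+02 4.89070636e-02 1.61885676e+03] [ 0.20601467 -0.002675   -1.64001373] 527.1038039640241 277.77336517691145 206.33836888252983 0.04766604112775048
wrist [ 288.4632443  -530.65940144  384.44994443] [-0.26948532  0.00141415 -1.1965214 ] 319.0676792183788 280.10033095125993 206.4388341434212 -0.027569415291693527
{'clock': 0.15, 'qpos': array([-1.28239012e+00,  1.31019946e-01,  1.48897998e+00,  1.02681762e-06,
        1.52298524e+00, -8.54264576e-02]), 'dq': array([-0.00075807, -0.00196089, -0.00288069, -0.00268227, -0.0014633 ,
       -0.00080259]), 'joint_efforts': array([ 1.80244724e-04, -5.60475755e+01, -4.92335451e+01,  7.67543097e-02,
        3.04654276e-02, -7.21975107e-05]), 'ee_pos': array([ 218.99990147, -558.1600736 ,  217.83613422]), 'tcp_rot': array([-3.14020531e+00, -1.19834364e-04,  3.73832536e-01]), 'contact_force': array([-0.18828081,  0.52699434, -0.3506734 ]), 'wrist_torque': array([-0.04059008,  0.02020842, -0.02061686]), 'grasp_force': 0.0, 'gripper_width': 0.9962751859189222} 18.8
```

View pics/top0.png

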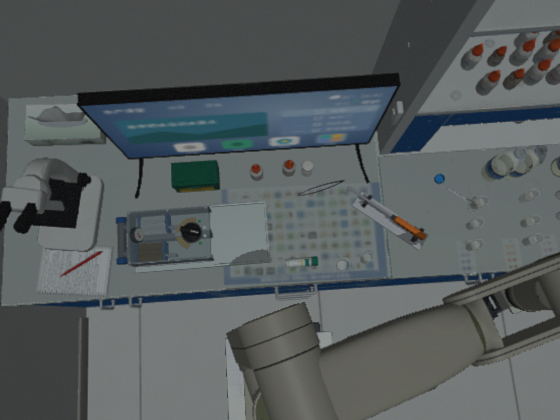

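View pics/scene0.png

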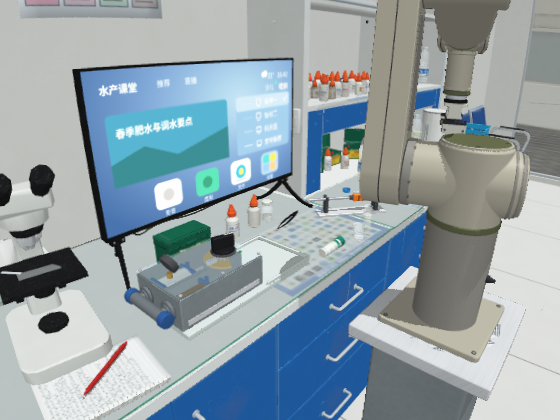

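Run:
```python
from h import *
import pickle
c=pickle.load(open('top.pkl','rb'));im=c['image']
A=cv2.resize(im[190:280,110:285],None,fx=4.5,fy=4.5,interpolation=cv2.INTER_CUBIC)
B=cv2.resize(im[150:270,340:440],None,fx=4.5,fy=4.5,interpolation=cv2.INTER_CUBIC)[:,:]
cv2.imwrite('pics/a.png',A);cv2.imwrite('pics/b.png',B)
P=cloud(c)
hsv=cv2.cvtColor(im,cv2.COLOR_BGR2HSV)
# orange handle
m=cv2.inRange(hsv,(5,130,120),(18,255,255)); 
n,l,s,ce=cv2.connectedComponentsWithStats(m)
for i in range(1,n):
    if s[i,4]>15: print(s[i],ce[i],bydepth(c,*ce[i]), onz(c,*ce[i],68))
# tray
for u,v in [(212,205),(268,203),(270,263),(212,264),(128,209),(128,268),(240,235)]:
    print((u,v),onz(c,u,v,14).round(),P[v,u].round())
```

```text
[395 217  25  16 117] [406.64102564 224.8034188 ] [ 441.99871097 -404.77226211   70.42365238] [ 442.37484486 -405.40589994   68.        ]
(212, 205) [554. 176.  14.] [552. 175.  24.]
(268, 203) [549.   2.  14.] [551.   2.   2.]
(270, 263) [362.   8.  14.] [363.   8.  -0.]
(212, 264) [371. 184.  14.] [371. 184.  15.]
(128, 209) [559. 435.  14.] [561. 437.   7.]
(128, 268) [377. 437.  14.] [379. 441.   1.]
(240, 235) [454.  95.  14.] [453.  94.  20.]
```

View pics/a.png

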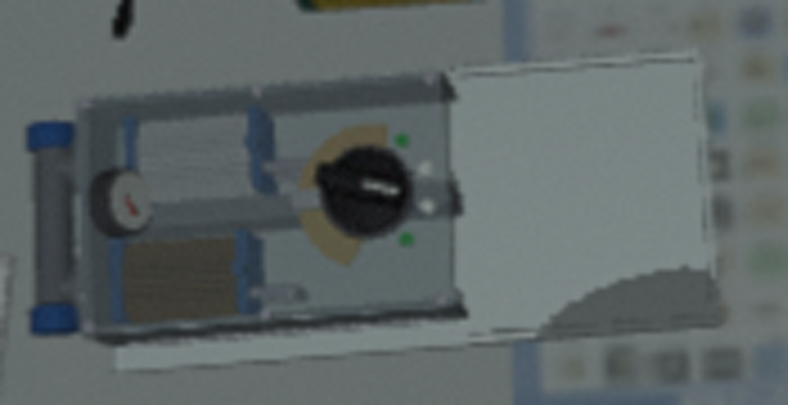

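View pics/b.png

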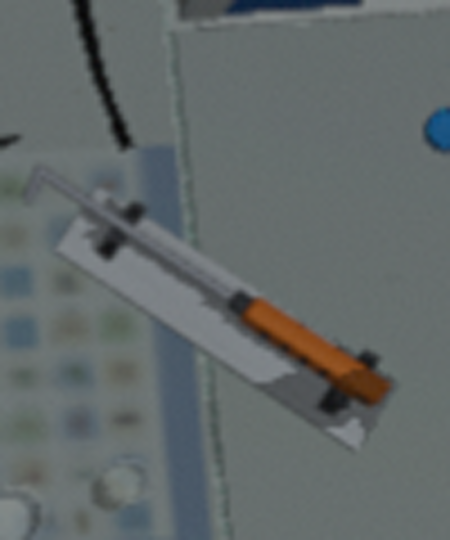

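Top view: the dirty brown cartridge is in the lower bay at (150,253), on the robot side, which is the filter's +y side. The pointer at about (197,232) stands at the lower white mark, so the selector is at about -0.314 and must go to -0.942. The puller runs from its hook at (349,188) to its handle end at (425,236). The strip tube is at (302,262).

Run:
```python
from h import *
import pickle
c=pickle.load(open('top.pkl','rb'));im=c['image'];P=cloud(c)
fa=lambda x,y:(110+x/4.5,190+y/4.5)
fb=lambda x,y:(340+x/4.5,150+y/4.5)
T=[onz(c,*fa(*p),24)[:2] for p in [(455,70),(700,52),(718,325)]]
print('tray',np.round(T,1)); d=T[1]-T[0]; print('xf ang from tray',np.arctan2(-d[1],-d[0]), np.linalg.norm(d)); e=T[1]-T[2];print('width',np.linalg.norm(e),np.arctan2(e[1],e[0])+np.pi/2)
print('sel',onz(c,*fa(365,190),138))
h=onz(c,*fb(40,172),55);k=onz(c,*fb(385,385),60);d=h-k;print('puller',h,k,np.linalg.norm(d),np.arctan2(d[1],d[0]))
m=(P[...,2]>15)&(P[...,2]<130)&(P[...,0]>300)&(P[...,0]<600)&(P[...,1]<0)&(P[...,1]>-330)
n,l,s,ce=cv2.connectedComponentsWithStats(m.astype(np.uint8))
for i in range(1,n):
    if s[i,4]>20:
        q=P[l==i]; print(s[i],q.min(0).round(),q.max(0).round())
def go(x,y,z,yaw):
    s=robot.sense();r=R.from_euler('xyz',s['tcp_rot'])
    t=r.inv().apply(np.array([x,y,z])-s['ee_pos'])/10; print('move',t.round(2),'turn',-(yaw-s['tcp_rot'][2]))
sel=onz(c,*fa(365,190),138)
go(sel[0]-20,sel[1]-75,260,1.3)
```

```text
tray [[550.5 178. ]
 [551.6   9.4]
 [363.5   9.5]]
xf ang from tray 1.5773267900844228 168.54338612022036
width 188.12102084990968 1.5707251383825993
sel [452.20058007 225.05666681 138.        ]
puller [ 568.88484231 -247.11166626   55.        ] [ 407.54298734 -459.49420871   60.        ] 266.7630755925398 0.9211314797684242
[345 187  35  23 163] [ 496. -330.   16.] [ 574. -233.   72.]
[360 252  13  12 111] [ 341. -291.   17.] [ 368. -264.   90.]
[285 256  33  12 288] [ 345. -135.   15.] [373. -37.  41.]
[336 258  14  13  66] [ 323. -227.   17.] [ 360. -189.   52.]
move [ 45.71 -58.15  -4.13] turn -0.9261674640297004
```

>>> arm_command --increments '[[[45.7, -58.2, -4, -0.92], [45.7, -58.2, -4, -0.92], [45.7, -58.2, -4, -0.92], [45.7, -58.2, -4, -0.92], [45.7, -58.2, -4, -0.92], [45.7, -58.2, -4, -0.92], [45.7, -58.2, -4, -0.92], [45.7, -58.2, -4, -0.92], [45.7, -58.2, -4, -0.92], [45.7, -58.2, -4, -0.92], [45.7, -58.2, -4, -0.92], [45.7, -58.2, -4, -0.92]]]'

```text
clock: 1.15
ee_pos: [362.7, -78.5, 245.8]
tcp_rot: [3.141, 0.0, 1.293]
contact_force: [1.0, 0.2, -0.6]
gripper_width: 1.003
grasp_force: 0.0
```

```bash
cat >> h.py <<'E'
def go(x,y,z,yaw):
    s=robot.sense();r=R.from_euler('xyz',s['tcp_rot'])
    t=r.inv().apply(np.array([x,y,z])-s['ee_pos'])/10; print('move',t.round(2),'turn',round(-(yaw-s['tcp_rot'][2]),3))
E
python3 -c "
from h import *
s=robot.sense();print(s['clock'],s['ee_pos'],s['tcp_rot'])
go(445,150,260,1.3)"
```

```text
1.15 [362.67835002 -78.46713214 245.76533075] [3.14084644e+00 1.42832162e-05 1.29327347e+00]
move [24.23  1.66 -1.42] turn -0.007
```

>>> arm_command --increments '[[[4, 0.3, -0.2, 0], [8, 0.6, -0.4, 0], [12, 0.8, -0.7, 0], [16, 1.1, -1, 0], [20, 1.4, -1.2, 0], [24, 1.6, -1.4, 0], [24, 1.6, -1.4, 0], [24, 1.6, -1.4, 0]]]'

```text
clock: 1.82
ee_pos: [443.5, 147.9, 258.9]
tcp_rot: [-3.14, 0.001, 1.298]
contact_force: [0.5, -0.7, 0.0]
gripper_width: 0.999
grasp_force: 0.0
```

Run:
```python
from h import *
import pickle
c=cam('wrist');pickle.dump(c,open('w1.pkl','wb'));cv2.imwrite('pics/w1.png',c['image'])
s=robot.sense();print(s['clock'],s['ee_pos'],s['tcp_rot'])
```

```text
1.8667 [443.37548455 146.533833   259.01920301] [-3.14037674e+00  1.05645456e-03  1.29602476e+00]
```

View pics/w1.png

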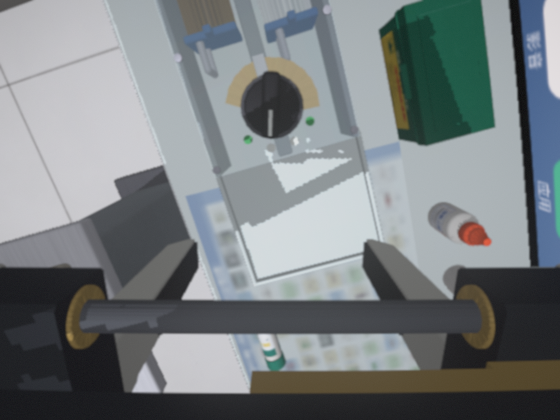

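Run:
```python
from h import *
import pickle
c=pickle.load(open('w1.pkl','rb'));im=c['image'];P=cloud(c)
cv2.imwrite('pics/w1c.png',cv2.resize(im[0:180,165:365],None,fx=3.3,fy=3.3,interpolation=cv2.INTER_CUBIC))
for p,z in [((355,132),24),((382,262),24),((257,282),24),((218,172),24)]: print(p,onz(c,*p,z).round(1),P[p[1],p[0]].round())
for p in [(271,104),(271,90),(285,100),(258,105),(178,58),(327,10)]: print(p,P[p[1],p[0]].round(1))
hsv=cv2.cvtColor(im,cv2.COLOR_BGR2HSV)
g=cv2.inRange(hsv,(45,120,60),(75,255,255)); g[160:]=0; g[:,350:]=0
n,l,s,ce=cv2.connectedComponentsWithStats(g)
G=[onz(c,*ce[i],97) for i in range(1,n) if s[i,4]>15]; print('green',G)
b=(P[...,2]>122)&(P[...,2]<145)&(P[...,0]>390)&(P[...,0]<520)&(P[...,1]>180)&(P[...,1]<290)
q=P[b];print(len(q),q.mean(0)); (r)=cv2.minAreaRect(q[:,:2].astype(np.float32));print(r,cv2.boxPoints(r))
```

```text
(355, 132) [548.1 179.4  24. ] [532. 187. 100.]
(382, 262) [547.6  -1.5  24. ] [493. 144. 288.]
(257, 282) [373.1  15.5  24. ] [373.  16.  25.]
(218, 172) [370.  177.5  24. ] [388. 186. 100.]
(271, 104) [459.5 233.3 138.3]
(271, 90) [462.7 244.2 139.1]
(285, 100) [472.8 234.6 108.7]
(258, 105) [446.9 237.1 108.8]
(178, 58) [385.4 299.5  98.4]
(327, 10) [530.8 300.6 100.2]
green []
1193 [459.26554692 233.11306425 138.01087845]
((459.2983703613281, 232.83656311035156), (55.350318908691406, 15.705623626708984), 73.72346496582031) [[444.00366 208.47156]
 [459.07983 204.06967]
 [474.59308 257.20157]
 [459.5169  261.60345]]
```

View pics/w1c.png

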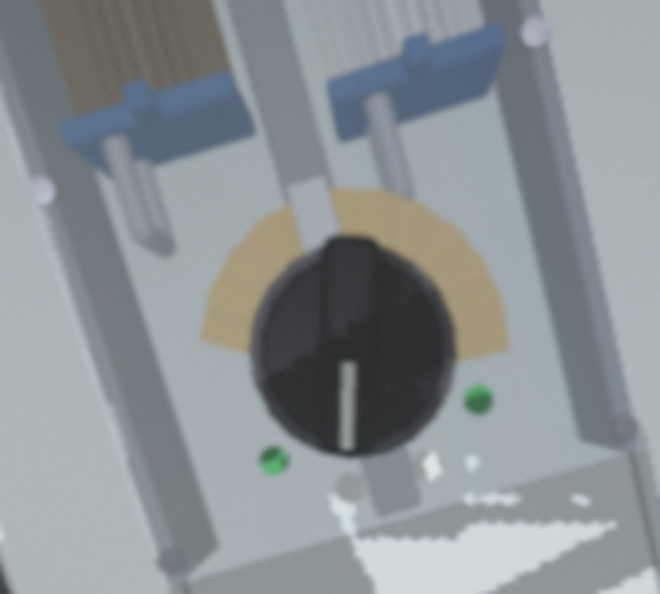

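Wrist view: the selector centre is at (271,104) with its pointer toward the lower-left white mark. Cover screws are at crop (42,190), (172,560), (533,30) and (625,430). The dirty D-handle top leg ends at crop (162,245).

Run:
```python
from h import *
import pickle
c=pickle.load(open('w1.pkl','rb'))
f=lambda x,y:(165+x/3.3,y/3.3)
S={k:onz(c,*f(*k),98) for k in [(42,190),(172,560),(533,30),(625,430)]}
for k in S: print(k,S[k].round(1))
v=list(S.values())
for a,b in [(0,1),(2,3)]:
    d=v[a]-v[b]; print('xf',np.arctan2(d[1],d[0]),np.linalg.norm(d))
ym=(v[1]+v[3])/2;print('mid front',ym,(v[0]+v[2])/2)
# wall/partition base edges
for z in (62,64,66): print('D end top',z,onz(c,*f(160,248),z).round(1))
for k in [(65,130),(248,130),(75,165),(255,133),(230,75)]: print('cap',k,onz(c,*f(*k),70).round(1))
# green
hsv=cv2.cvtColor(c['image'],cv2.COLOR_BGR2HSV)
print('g',onz(c,*f(273,460),97),onz(c,*f(479,399),97))
go(459.3,232.8,165,1.287)
go(459.3,232.8,107,1.287)
```

```text
(42, 190) [385.1 300.1  98. ]
(172, 560) [387.3 187.8  98. ]
(533, 30) [531. 302.  98.]
(625, 430) [532.4 188.6  98. ]
xf 1.5899196489779865 112.26274620531163
xf 1.5827071466447102 113.41908502986291
mid front [459.83779505 188.22412787  98.        ] [458.08900096 301.05075756  98.        ]
D end top 62 [407.3 281.9  62. ]
D end top 64 [407.6 281.6  64. ]
D end top 66 [407.9 281.2  66. ]
cap (65, 130) [391.1 321.2  70. ]
cap (248, 130) [445.6 305.7  70. ]
cap (75, 165) [390.8 310.9  70. ]
cap (255, 133) [447.4 304.3  70. ]
cap (230, 75) [444.9 321.9  70. ]
g [426.72646341 208.66864422  97.        ] [491.98285404 209.2529011   97.        ]
move [ 8.75 -0.8   9.39] turn 0.009
move [ 8.75 -0.79 15.19] turn 0.009
```

>>> arm_command --increments '[[[4, -0.4, 4, 0], [8, -0.8, 8, 0], [8.75, -0.8, 11, 0], [8.75, -0.8, 14, 0], [8.75, -0.8, 15, 0], [8.75, -0.8, 15, 0], [8.75, -0.8, 15, 0]]]' --gripper 5

```text
clock: 2.45
ee_pos: [459.6, 230.8, 109.3]
tcp_rot: [-3.14, 0.001, 1.292]
contact_force: [1.3, 0.1, 1.3]
gripper_width: 0.562
grasp_force: 0.0
```

>>> arm_command --increments '[[[0, 0, 0, 0], [0, 0, 0, 0], [0, 0, 0, 0], [0, 0, 0, 0], [0, 0, 0, 0]]]' --gripper 1 --force 25

```text
clock: 2.87
ee_pos: [460.7, 232.5, 110.7]
tcp_rot: [3.14, -0.001, 1.294]
contact_force: [0.2, 1.0, 0.9]
gripper_width: 0.233
grasp_force: 0.0
```

>>> arm_command --increments '[[[0, 0, 0, 0], [0, 0, 0, 0], [0, 0, 0, 0.1], [0, 0, 0, 0.2], [0, 0, 0, 0.3], [0, 0, 0, 0.4], [0, 0, 0, 0.5], [0, 0, 0, 0.6], [0, 0, 0, 0.67], [0, 0, 0, 0.67], [0, 0, 0, 0.67], [0, 0, 0, 0.67]]]'

```text
clock: 3.87
ee_pos: [458.8, 232.6, 110.4]
tcp_rot: [-3.14, 0.002, 0.624]
contact_force: [-9.3, -1.7, 9.3]
gripper_width: 0.167
grasp_force: 25.0
```

>>> arm_command --increments '[[[0, 0, 0, 0], [0, 0, 0, 0], [0, 0, 0, 0], [0, 0, -2, 0], [0, 0, -6, 0], [0, 0, -10, 0], [-4, 0, -12, 0], [-7, 0, -12, 0], [-7, 0, -12, 0], [-7, 0, -12, 0]]]' --gripper 5

```text
clock: 4.7
ee_pos: [402.9, 191.1, 230.2]
tcp_rot: [3.141, -0.002, 0.623]
contact_force: [-0.0, 0.6, -0.1]
gripper_width: 0.541
grasp_force: 0.0
```

Run:
```python
from h import *
c=cam('wrist');im=c['image'];P=cloud(c)
cv2.imwrite('pics/w2.png',im)
s=robot.sense();print(s['clock'],s['ee_pos'],s['tcp_rot'])
b=(P[...,2]>122)&(P[...,2]<145)&(P[...,0]>390)&(P[...,0]<520)&(P[...,1]>180)&(P[...,1]<290)
q=P[b];r=cv2.minAreaRect(q[:,:2].astype(np.float32));print(len(q),r,np.radians(r[2]))
# go to viewing pose at the puller: puller origin est
a=.921;k=np.array([407.5,-459.5]);o=k+72*np.array([np.cos(a),np.sin(a)]);print(o)
go(o[0],o[1],200,a)
```

```text
4.75 [403.41363223 191.47256611 229.93438516] [ 3.14114988e+00 -1.56846526e-03  6.23327586e-01]
1423 ((459.16314697265625, 232.7066192626953), (56.11701202392578, 16.05878448486328), 36.4952278137207) 0.6369618866148381
[ 451.06174616 -402.17309296]
move [-30.79  50.98   2.97] turn -0.298
```

>>> arm_command --increments '[[[-30.8, 51, 2, -0.3], [-30.8, 51, 2, -0.3], [-30.8, 51, 2, -0.3], [-30.8, 51, 2, -0.3], [-30.8, 51, 2, -0.3], [-30.8, 51, 2, -0.3], [-30.8, 51, 2, -0.3], [-30.8, 51, 2, -0.3], [-30.8, 51, 2, -0.3], [-30.8, 51, 2, -0.3], [-30.8, 51, 2, -0.3], [-30.8, 51, 2, -0.3]]]' --gripper 6

```text
clock: 5.75
ee_pos: [442.7, -293.7, 212.3]
tcp_rot: [-3.141, -0.0, 0.924]
contact_force: [1.5, 0.3, 0.2]
gripper_width: 0.645
grasp_force: 0.0
```

Run:
```python
from h import *
s=robot.sense();print(s['clock'],s['ee_pos'],s['tcp_rot'])
a=.921
go(451-60*np.cos(a),-402-60*np.sin(a),220,a)
```

```text
5.75 [ 442.66572326 -293.73754713  212.34209496] [-3.14093633e+00 -2.39667175e-04  9.23573081e-01]
move [-14.13   7.18  -0.77] turn 0.003
```

>>> arm_command --increments '[[[-4, 2, 0, 0], [-8, 4, 0, 0], [-12, 6, -0.3, 0], [-14, 7, -0.8, 0], [-14, 7.2, -0.8, 0], [-14, 7.2, -0.8, 0]]]'

```text
clock: 6.25
ee_pos: [415.2, -448.3, 219.9]
tcp_rot: [-3.14, -0.001, 0.921]
contact_force: [0.3, 0.3, -0.3]
gripper_width: 0.647
grasp_force: 0.0
```

Run:
```python
from h import *
c=cam('wrist');im=c['image'];P=cloud(c)
cv2.imwrite('pics/w3.png',im)
s=robot.sense();print(s['clock'],s['ee_pos'],s['tcp_rot'])
hsv=cv2.cvtColor(im,cv2.COLOR_BGR2HSV)
m=cv2.inRange(hsv,(3,130,90),(20,255,255))>0
m&=(P[...,2]>62)&(P[...,2]<75)&(np.abs(P[...,0]-451)<90)&(np.abs(P[...,1]+402)<100)
q=P[m];print(len(q),q[:,2].mean(),q.mean(0));r=cv2.minAreaRect(q[:,:2].astype(np.float32));print(r);print(cv2.boxPoints(r))
# shaft points
a=.921;u=np.array([np.cos(a),np.sin(a)]);n=np.array([-u[1],u[0]])
d=P[...,:2]-np.array([451,-402]);t=d@u;w=d@n
m=(P[...,2]>50)&(P[...,2]<64)&(np.abs(w)<30)&(t>20)&(t<215)
for lo in range(-75,215,15):
    k=(P[...,2]>52)&(P[...,2]<76)&(np.abs(w)<35)&(t>=lo)&(t<lo+15)
    if k.sum()>3: print(lo+7,k.sum(),np.median(w[k]).round(1),w[k].min().round(1),w[k].max().round(1),np.median(P[k][:,2]).round(1))
```

```text
6.3 [ 415.52492535 -446.74486692  219.90302226] [-3.13983551e+00 -9.05400583e-04  9.22624924e-01]
1569 68.466900641951 [ 436.2314637  -411.56706288   68.46690064]
((434.82989501953125, -412.7768249511719), (101.89334869384766, 16.45339012145996), 51.97645950317383)
[[ 396.96686 -447.84293]
 [ 409.92816 -457.978  ]
 [ 472.69293 -377.71072]
 [ 459.73163 -367.57565]]
-68 160 6.8 -1.5 15.2 68.3
-53 374 6.7 -14.2 26.9 67.5
-38 269 6.6 -2.5 25.7 68.4
-23 272 5.6 -3.4 14.8 68.3
-8 292 5.5 -3.4 14.6 68.4
7 292 4.5 -4.2 14.4 68.4
22 301 4.5 -4.2 13.3 68.3
37 253 4.5 -3.3 12.1 62.7
52 138 3.6 -3.2 11.4 59.1
67 141 3.5 -0.3 7.4 59.0
82 141 2.6 -1.2 6.4 59.0
97 155 2.5 -1.2 6.3 58.9
112 148 1.6 -2.1 6.3 59.0
127 20 2.1 -2.1 5.3 58.9
```

View pics/w3.png

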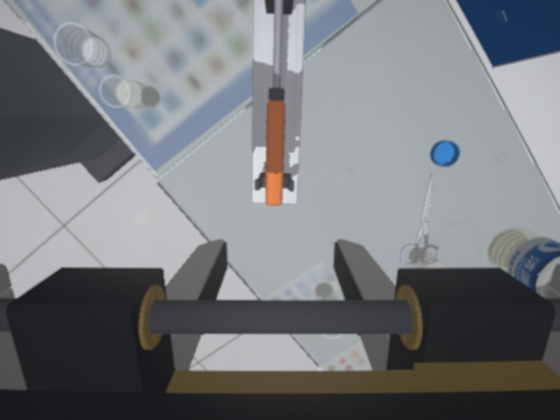

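Run:
```python
from h import *
go(446.8,-398.6,41,.893)
```

```text
move [ 5.71 -0.38 17.9 ] turn 0.03
```

>>> arm_command --increments '[[[3, -0.2, 3, 0.03], [5.7, -0.4, 6, 0.03], [5.7, -0.4, 10, 0.03], [5.7, -0.4, 13.5, 0.03], [5.7, -0.4, 16, 0.03], [5.7, -0.4, 17.5, 0.03], [5.7, -0.4, 17.9, 0.03], [5.7, -0.4, 17.9, 0.03], [5.7, -0.4, 17.9, 0.03]]]'

```text
clock: 7.05
ee_pos: [447.4, -398.0, 43.3]
tcp_rot: [3.141, -0.0, 0.895]
contact_force: [0.2, -1.4, 0.3]
gripper_width: 0.646
grasp_force: 0.0
```

Run:
```python
from h import *
s=robot.sense();print(s['clock'],s['ee_pos'],s['tcp_rot'])
go(446.8,-398.6,41,.893)
```

```text
7.05 [ 447.4073746  -398.04555507   43.27062594] [ 3.14070056e+00 -3.52180794e-05  8.94932860e-01]
move [-0.08 -0.01  0.23] turn 0.002
```

Good; close and let it settle, then read the grasp pose.

>>> arm_command --increments '[[[0, 0, 0, 0], [0, 0, 0, 0], [0, 0, 0, 0], [0, 0, 0, 0], [0, 0, 0, 0], [0, 0, 0, 0], [0, 0, 0, 0], [0, 0, 0, 0], [0, 0, 0, 0]]]' --gripper 1 --force 45

```text
clock: 7.8
ee_pos: [446.5, -398.5, 42.4]
tcp_rot: [3.142, 0.0, 0.894]
contact_force: [0.2, -0.1, 0.9]
gripper_width: 0.191
grasp_force: 45.0
```

>>> arm_command --increments '[[[0, 0, 0, 0], [0, 0, -1.5, 0], [0, 0, -4, 0], [0, 0, -7, 0], [0, 0, -9, 0], [0, 0, -9, 0], [0, 0, -9, 0]]]'

```text
clock: 8.38
ee_pos: [447.2, -399.1, 133.4]
tcp_rot: [3.139, 0.0, 0.894]
contact_force: [-0.6, 0.8, -2.3]
gripper_width: 0.191
grasp_force: 45.0
```

```bash
cat >> h.py <<'E'
O=np.array([460.,180.8]);A=1.584
fx_=np.array([np.cos(A),np.sin(A)]);fy_=np.array([-fx_[1],fx_[0]])
def F(x,y): return O+fx_*x+fy_*y
def toF(p): d=np.asarray(p)[...,:2]-O; return np.stack([d@fx_,d@fy_],-1)
def puller(c,verb=True):
    "fit shaft in tool frame from depth: returns w offsets along the shaft"
    s=robot.sense();P=cloud(c);a=s['tcp_rot'][2];e=s['ee_pos']
    u=np.array([np.cos(a),np.sin(a)]);n=np.array([-u[1],u[0]])
    d=P[...,:2]-e[:2];t=d@u;w=d@n;z=P[...,2]-e[2]
    for lo in range(-70,215,15):
        k=(z>0)&(z<40)&(np.abs(w)<30)&(t>=lo)&(t<lo+15)
        if k.sum()>3: print(lo+7,k.sum(),np.median(w[k]).round(1),w[k].max().round(1),np.median(z[k]).round(1),'tmax',t[k].max().round(1))
E
python3 - <<'E'
from h import *
s=robot.sense();print(s['clock'],s['ee_pos'],s['tcp_rot'])
c=cam('wrist');cv2.imwrite('pics/w4.png',c['image']);puller(c)
for x,y in [(-170,0),(-250,20)]: print(F(x,y))
go(*F(-300,20),140,A)
E
```

```text
8.3833 [ 447.20070228 -399.09733458  133.43852065] [3.13887498e+00 3.28840192e-04 8.93805883e-01]
-63 50 1.4 7.5 27.1 tmax -55.0
-48 772 -1.3 7.4 27.9 tmax -40.1
-33 400 -1.6 7.2 28.0 tmax -31.7
-18 162 -1.3 7.4 27.7 tmax -10.0
-3 1075 -1.8 7.5 27.9 tmax 5.0
12 2730 -1.3 22.9 27.7 tmax 20.0
27 1260 -1.5 7.4 27.2 tmax 35.0
42 898 -1.5 6.1 21.1 tmax 50.0
57 517 -1.3 2.5 18.4 tmax 65.0
72 587 -1.3 2.5 18.3 tmax 79.7
87 642 -1.7 2.4 18.3 tmax 95.0
102 670 -1.3 2.3 18.3 tmax 110.0
117 602 -1.3 2.2 18.3 tmax 123.5
[462.24455923  10.81481843]
[443.30256573 -69.44227398]
move [ 21.58 -17.65  -0.84] turn -0.69
```

View pics/w4.png

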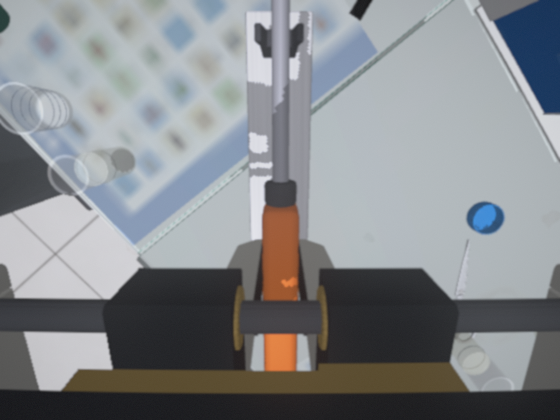

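>>> arm_command --increments '[[[3, -2.5, -1, -0.1], [6, -5, -1, -0.2], [9, -7.5, -1, -0.3], [12, -10, -1, -0.4], [15, -12, -1, -0.5], [18, -15, -1, -0.6], [21.6, -17.6, -1, -0.69], [21.6, -17.6, -1, -0.69], [21.6, -17.6, -1, -0.69]]]'

```text
clock: 9.18
ee_pos: [443.4, -117.2, 140.2]
tcp_rot: [-3.138, -0.001, 1.587]
contact_force: [0.3, -0.1, -1.1]
gripper_width: 0.188
grasp_force: 45.0
```

Run:
```python
from h import *
s=robot.sense();print(s['clock'],s['ee_pos'],s['tcp_rot'],toF(s['ee_pos']))
c=cam('wrist');im=c['image'];cv2.imwrite('pics/w5.png',im);puller(c)
P=cloud(c);hsv=cv2.cvtColor(im,cv2.COLOR_BGR2HSV)
m=(cv2.inRange(hsv,(3,130,90),(20,255,255))>0)&(np.abs(P[...,2]-s['ee_pos'][2]-27)<5)
f=toF(P[m])-toF(s['ee_pos']);print('orange end',np.percentile(f[:,0],[99,99.8]))
go(*F(-230,18),32,A); go(*F(-79,18),32,A)
```

```text
9.1833 [ 443.44900374 -117.17897892  140.18300862] [-3.13846784e+00 -1.49957757e-03  1.58749529e+00] [-297.73447732   20.4838563 ]
-63 8 7.8 8.2 22.6 tmax -55.5
-48 725 -0.7 8.1 25.5 tmax -40.0
-33 489 -1.1 8.0 25.5 tmax -30.2
-18 75 -2.1 8.1 25.1 tmax -10.0
-3 1058 -0.6 8.2 25.6 tmax 5.0
12 2826 -0.5 23.7 25.5 tmax 20.0
27 1283 -0.5 8.3 25.2 tmax 35.0
42 934 -0.9 7.0 19.1 tmax 50.0
57 507 -0.8 3.0 16.3 tmax 64.8
72 596 -0.3 3.5 16.1 tmax 79.9
87 631 -0.3 3.4 16.3 tmax 95.0
102 665 -0.7 3.3 16.3 tmax 110.0
117 666 -0.2 3.3 16.3 tmax 124.8
orange end [32.74300244 33.34234416]
move [ 6.93  0.26 10.86] turn 0.001
move [22.03  0.28 10.87] turn 0.001
```

>>> arm_command --increments '[[[0, 0.2, 4, 0], [0, 0.3, 8, 0], [1, 0.3, 10.8, 0], [4, 0.3, 10.8, 0], [6.9, 0.3, 10.8, 0], [6.9, 0.3, 10.8, 0], [6.9, 0.3, 10.8, 0]]]'

```text
clock: 9.82
ee_pos: [446.1, -51.3, 33.3]
tcp_rot: [-3.14, 0.0, 1.584]
contact_force: [0.1, -0.3, -0.8]
gripper_width: 0.19
grasp_force: 45.0
```

Run:
```python
from h import *
s=robot.sense();print(s['clock'],s['ee_pos'],s['tcp_rot'],toF(s['ee_pos']))
c=cam('wrist');im=c['image'];cv2.imwrite('pics/w6.png',im)
go(*F(-79,18),32.5,A)
```

```text
9.8167 [446.1298493  -51.25254355  33.29425297] [-3.13972642e+00  6.32466220e-05  1.58355019e+00] [-231.84918456   16.9327986 ]
move [15.35 -0.16  0.12] turn -0.001
```

View pics/w6.png

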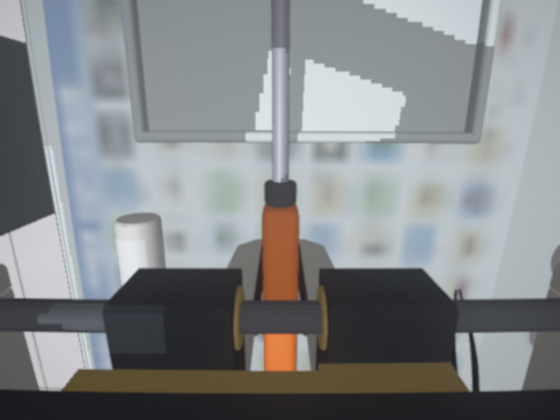

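Run:
```python
from h import *
c=cam('wrist')
for p in [(136,141),(484,141)]: print(toF(onz(c,*p,24)))
print(toF(onz(c,281,110,46)),toF(onz(c,281,110,50)), toF(robot.sense()['ee_pos']))
g=cv2.imread('pics/w6.png',0)
```

```text
[-169.66991138   94.54792324]
[-169.55034077  -96.27151321]
[-154.23476393   15.28260622] [-154.33126425   15.28885597] [-232.85691844   16.25618242]
```

>>> arm_command --increments '[[[2, -0.2, 0, 0], [4, -0.2, 0, 0], [6, -0.2, 0, 0], [8, -0.2, 0, 0], [10, -0.2, 0, 0], [12, -0.2, 0, 0], [13.5, -0.2, 0, 0], [14.5, -0.2, 0, 0], [15.4, -0.2, 0, 0], [15.4, -0.2, 0, 0], [15.4, -0.2, 0, 0], [15.4, -0.2, 0, 0]]]'

```text
clock: 10.92
ee_pos: [442.9, 102.4, 34.3]
tcp_rot: [-3.142, 0.0, 1.583]
contact_force: [0.6, 0.1, -1.2]
gripper_width: 0.19
grasp_force: 45.0
```

Run:
```python
from h import *
s=robot.sense();print(s['clock'],toF(s['ee_pos']),s['ee_pos'][2],s['contact_force'],s['wrist_torque'])
c=cam('wrist');cv2.imwrite('pics/w7r.png',c['image'])
import pickle;pickle.dump(c,open('w7.pkl','wb'))
t=cam('top');
A1=cv2.resize(c['image'],None,fx=1.0,fy=1.0)
B=cv2.resize(t['image'][195:275,110:250],None,fx=4,fy=4,interpolation=cv2.INTER_CUBIC)
sc=cam('scene'); S=cv2.resize(sc['image'][230:330,110:260],(240,160))
out=np.zeros((600,800,3),np.uint8)
a=cv2.resize(c['image'][0:200,130:430],(450,300));out[:300,:450]=a
out[300:300+min(300,B.shape[0]),:560]=B[:300]
S=sc['image'][225:330,120:270];S=cv2.resize(S,(345,242));out[:242,455:800]=S
cv2.imwrite('pics/combo.png',out)
```

```text
10.9167 [-78.17729027  18.151688  ] 34.329002852475284 [ 0.55711202  0.10818501 -1.22008983] [-0.04548114 -0.0856138   0.03488222]
```

View pics/combo.png

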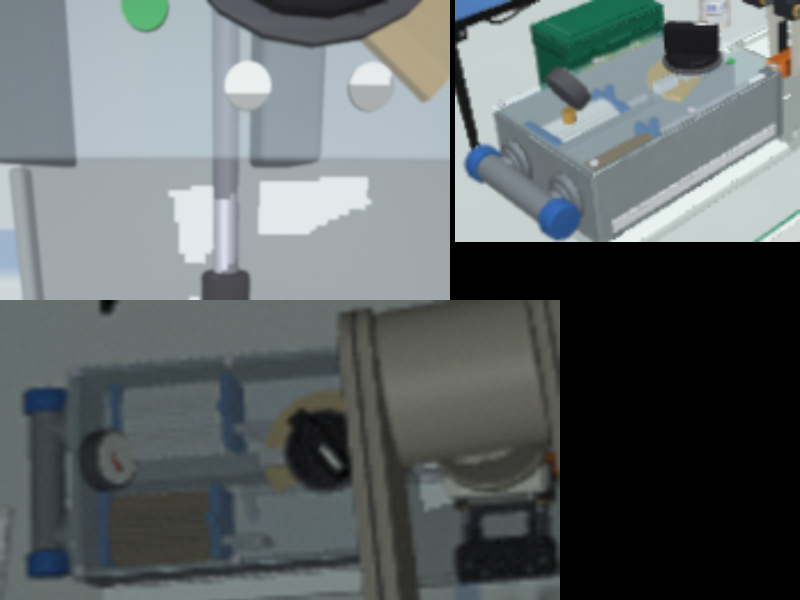

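The combined view shows the hook at (247,503), level with the gap between the D-handle bar at (266,540) and the blue cap at (230,540). The pointer now stands toward the lower green mark.

Run:
```python
from h import *
t=cam('top')
f=lambda x,y:(110+x/4,195+(y-300)/4)
for k,z in [((247,503),46),((240,492),46),((254,492),46),((252,515),46),((244,515),46),((268,540),64),((264,548),64),((231,540),70)]: print(k,toF(onz(t,*f(*k),z)).round(1))
s=robot.sense();print(s['clock'])
go(*F(-78,43),33,A)
```

```text
(247, 503) [117.7  27.6]
(240, 492) [122.5  18.9]
(254, 492) [112.1  19.8]
(252, 515) [114.3  36.9]
(244, 515) [120.2  36.4]
(268, 540) [100.  59.]
(264, 548) [103.2  64.6]
(231, 540) [125.9  57.5]
11.1167
move [-0.01 -2.48  0.14] turn -0.001
```

>>> arm_command --increments '[[[0, -0.6, 0, 0], [0, -1.2, 0, 0], [0, -1.8, 0, 0], [0, -2.2, 0, 0], [0, -2.2, 0, 0], [0, -2.2, 0, 0], [-0.5, -2.2, 0, 0], [-1, -2.2, 0, 0], [-1.5, -2.2, 0, 0], [-2, -2.2, 0, 0], [-2.5, -2.2, 0, 0], [-3, -2.2, 0, 0]]]'

```text
clock: 12.12
ee_pos: [421.2, 72.3, 34.4]
tcp_rot: [-3.142, -0.0, 1.583]
contact_force: [-0.2, 2.9, -0.6]
gripper_width: 0.19
grasp_force: 45.0
```

```bash
cat >> h.py <<'E'
def where(t):
    im=t['image'];P=cloud(t);hsv=cv2.cvtColor(im,cv2.COLOR_BGR2HSV)
    f=toF(P);box=(f[...,0]>-190)&(f[...,0]<200)&(np.abs(f[...,1])<95)
    for nm,lo,hi,z in [('brown',(8,40,30),(24,200,160),65),('blue',(98,110,40),(125,255,255),70)]:
        m=cv2.inRange(hsv,lo,hi)
        n,l,s,ce=cv2.connectedComponentsWithStats(m)
        for i in range(1,n):
            if s[i,4]>25:
                q=toF(onz(t,*ce[i],z))
                if -250<q[0]<230 and abs(q[1])<100: print(nm,s[i],q.round(1))
E
python3 - <<'E'
from h import *
s=robot.sense();print(s['clock'],toF(s['ee_pos']),s['ee_pos'][2],s['contact_force'],s['wrist_torque'],s['tcp_rot'])
where(cam('top'))
E
```

```text
12.1167 [-107.93896558   40.24753109] 34.388627239174156 [-0.16186405  2.92872409 -0.60427053] [ 0.4355362  -0.09705771 -0.15096133] [-3.14153265e+00 -1.88220322e-04  1.58341700e+00]
brown [184 218  20   8  45] [ 46.6 -39.1]
```

>>> arm_command --increments '[[[-1, 0, 0, 0], [-2, 0, 0, 0], [-3, 0, 0, 0], [-4, 0, 0, 0], [-5, 0, 0, 0], [-6, 0, 0, 0], [-7, 0, 0, 0], [-8, 0, 0, 0], [-9, 0, 0, 0], [-10, 0, 0, 0], [-11, 0, 0, 0], [-12, 0, 0, 0]]]'

```text
clock: 13.17
ee_pos: [422.6, -48.1, 34.4]
tcp_rot: [-3.141, -0.0, 1.584]
contact_force: [0.3, 1.7, -1.8]
gripper_width: 0.191
grasp_force: 45.0
```

Run:
```python
from h import *
s=robot.sense();print(s['clock'],toF(s['ee_pos']),s['ee_pos'][2],s['contact_force'],s['wrist_torque'],s['tcp_rot'])
t=cam('top');cv2.imwrite('pics/t8.png',t['image'])
hsv=cv2.cvtColor(t['image'],cv2.COLOR_BGR2HSV)
m=cv2.inRange(hsv,(95,90,30),(130,255,255))
n,l,s,ce=cv2.connectedComponentsWithStats(m)
for i in range(1,n):
    if s[i,4]>15 and 90<ce[i][0]<320 and 190<ce[i][1]<300: print(s[i],toF(onz(t,*ce[i],70)).round(1))
```

```text
13.1667 [-228.38978931   40.39046959] 34.354819546276865 [ 0.3351836   1.70484299 -1.79490574] [ 0.37113198 -0.1221118  -0.05403587] [-3.14144291e+00 -2.24582929e-05  1.58375044e+00]
[165 213   6  20  72] [123.9 -41.1]
[116 217  11   6  60] [260.  -59.7]
[138 216   2  11  22] [208.2 -51. ]
[212 237   6  20  68] [-11.5  43.4]
[185 242   4  16  34] [71.4 46. ]
[117 257  11   7  64] [259.9  61.8]
[141 289 106  14 660] [ 54.1 181.1]
[132 297   8   7  41] [224.2 179.1]
```

>>> arm_command --increments '[[[-1, 0, 0, 0], [-2, 0, 0, 0], [-3, 0, 0, 0], [-4, 0, 0, 0], [-5, 0, 0, 0], [-6, 0, 0, 0], [-7, 0, 0, 0], [-8, 0, 0, 0], [-9, 0, 0, 0], [-10, 0, 0, 0], [-10.6, 0, 0, 0], [-11, 0, 0, 0]]]'

```text
clock: 14.22
ee_pos: [424.1, -158.1, 34.4]
tcp_rot: [-3.142, 0.0, 1.583]
contact_force: [-0.5, 2.8, -2.2]
gripper_width: 0.192
grasp_force: 45.0
```

>>> arm_command --increments '[[[0.3, 0, 0, 0], [0.6, 0, 0, 0], [0.6, 0, 0, 0], [0.6, 0, 0, 0]]]'

```text
clock: 14.55
ee_pos: [424.0, -150.6, 34.4]
tcp_rot: [-3.142, 0.0, 1.585]
contact_force: [-0.1, -0.4, -1.3]
gripper_width: 0.192
grasp_force: 45.0
```

```bash
cat >> h.py <<'E'
def caps():
    s=robot.sense();print(s['clock'],toF(s['ee_pos']),s['ee_pos'][2],s['contact_force'],s['wrist_torque'],s['tcp_rot'])
    t=cam('top')
    hsv=cv2.cvtColor(t['image'],cv2.COLOR_BGR2HSV)
    m=cv2.inRange(hsv,(95,90,30),(130,255,255))
    n,l,s,ce=cv2.connectedComponentsWithStats(m)
    for i in range(1,n):
        if s[i,4]>15 and 150<ce[i][0]<320 and 190<ce[i][1]<275: print(s[i],toF(onz(t,*ce[i],70)).round(1))
    return t
E
python3 - <<'E'
from h import *
t=caps();c=cam('wrist');cv2.imwrite('pics/w9.png',c['image'])
hsv=cv2.cvtColor(c['image'],cv2.COLOR_BGR2HSV)
m=cv2.inRange(hsv,(95,110,30),(130,255,255))
n,l,s,ce=cv2.connectedComponentsWithStats(m)
for i in range(1,n):
    if s[i,4]>60: print('w',s[i],toF(onz(c,*ce[i],60)).round(1))
E
```

```text
14.55 [-330.86141544   40.34000997] 34.3515195996138 [-0.13645161 -0.36866755 -1.28577132] [-0.03494702 -0.08365148 -0.01086139] [-3.14151887e+00  8.28938299e-05  1.58473787e+00]
[165 213   6  20  73] [123.9 -40.9]
[249 235   5  19  45] [-120.1   44.9]
[222 239   5  20  48] [-39.5  51.9]
```

>>> arm_command --increments '[[[0, 0.7, 0, 0], [0, 1.4, 0, 0], [0, 2.1, 0, 0], [0, 2.8, 0, 0], [0, 3, 0, 0], [0, 3, 0, 0], [-1, 3, 0, 0], [-2, 3, 0, 0], [-3, 3, 0, 0], [-4, 3, 0, 0], [-4.5, 3, 0, 0], [-4.5, 3, 0, 0]]]'

```text
clock: 15.65
ee_pos: [454.6, -197.4, 34.6]
tcp_rot: [3.141, 0.0, 1.582]
contact_force: [0.4, 0.3, -1.1]
gripper_width: 0.191
grasp_force: 45.0
```

Run:
```python
from h import *
t=caps()
go(446.5,-398.5,140,.894)
```

```text
15.65 [-378.0721327    10.41463749] 34.55922908595714 [ 0.41890002  0.26770312 -1.05540481] [-0.02218446 -0.06609095 -0.0167723 ] [3.14125668e+00 4.63758844e-04 1.58189247e+00]
[165 213   6  20  72] [124.  -41.9]
[249 235   5  19  46] [-120.    44.5]
[222 239   5  20  48] [-39.5  51.9]
move [-20.18  -1.03 -10.56] turn 0.688
```

>>> arm_command --increments '[[[0, 0, -3.5, 0], [0, 0, -7, 0], [0, 0, -10.5, 0], [-3, -0.2, -10.5, 0.1], [-6, -0.4, -10.5, 0.2], [-9, -0.5, -10.5, 0.3], [-12, -0.7, -10.5, 0.4], [-15, -0.9, -10.5, 0.5], [-18, -1, -10.5, 0.6], [-20.2, -1, -10.5, 0.688], [-20.2, -1, -10.5, 0.688], [-20.2, -1, -10.5, 0.688]]]'

```text
clock: 16.7
ee_pos: [446.9, -398.2, 138.9]
tcp_rot: [-3.141, -0.0, 0.895]
contact_force: [-0.0, 1.0, -2.3]
gripper_width: 0.188
grasp_force: 45.0
```

Run:
```python
from h import *
s=robot.sense();print(s['clock'],s['ee_pos'],s['tcp_rot'])
puller(cam('wrist'))
go(446.7,-398.6,43,.894)
```

```text
16.7 [ 446.87168833 -398.19510843  138.8853532 ] [-3.14060897e+00 -4.27418609e-04  8.95152348e-01]
-63 83 -0.0 8.3 25.8 tmax -55.0
-48 770 -0.6 8.2 26.0 tmax -40.0
-33 367 -0.6 7.9 26.0 tmax -32.7
-18 201 -0.6 8.1 25.9 tmax -10.0
-3 1096 -1.1 8.1 26.2 tmax 5.0
12 2805 -0.7 23.4 25.9 tmax 20.0
27 1243 -1.1 8.0 25.4 tmax 35.0
42 882 -0.9 6.7 19.0 tmax 50.0
57 516 -0.7 3.1 16.7 tmax 65.0
72 600 -0.7 3.1 16.6 tmax 79.9
87 642 -1.0 2.9 16.6 tmax 95.0
102 669 -1.2 2.8 16.6 tmax 110.0
117 566 -0.8 2.7 16.6 tmax 122.5
move [-0.14  0.07  9.58] turn 0.003
```

>>> arm_command --increments '[[[-0.1, 0, 2.5, 0], [-0.1, 0, 5, 0], [-0.1, 0, 6.5, 0], [-0.1, 0, 7.5, 0], [-0.1, 0, 8.3, 0], [-0.1, 0, 9, 0], [-0.1, 0, 9.5, 0], [-0.1, 0, 9.6, 0], [-0.1, 0, 9.6, 0], [-0.1, 0, 9.6, 0]]]'

```text
clock: 17.58
ee_pos: [447.1, -399.0, 44.2]
tcp_rot: [3.14, 0.0, 0.896]
contact_force: [0.2, -0.5, -1.3]
gripper_width: 0.194
grasp_force: 45.0
```

>>> arm_command --increments '[[[0, 0, 0.1, 0], [0, 0, 0.2, 0], [0, 0, 0.2, 0], [0, 0, 0.2, 0]]]'

```text
clock: 17.92
ee_pos: [447.1, -399.1, 42.4]
tcp_rot: [3.14, 0.0, 0.896]
contact_force: [0.3, 1.0, 5.7]
gripper_width: 0.189
grasp_force: 45.0
```

>>> arm_command --increments '[[[0, 0, 0, 0], [0, 0, 0, 0], [0, 0, 0, 0], [0, 0, 0, 0], [0, 0, 0, 0], [0, 0, 0, 0], [0, 0, 0, 0], [0, 0, 0, 0]]]' --gripper 6

```text
clock: 18.58
ee_pos: [446.6, -398.6, 41.3]
tcp_rot: [-3.142, -0.0, 0.896]
contact_force: [0.3, -0.6, -0.0]
gripper_width: 0.639
grasp_force: 0.0
```

>>> arm_command --increments '[[[0, 0, -1, 0], [0, 0, -3, 0], [0, 0, -6, 0], [0, 0, -10, 0], [-3, 0, -14, 0], [-6, 0, -17, 0], [-6, 0, -17.5, 0], [-6, 0, -17.5, 0], [-6, 0, -17.5, 0]]]'

```text
clock: 19.33
ee_pos: [409.4, -445.6, 216.8]
tcp_rot: [3.14, -0.0, 0.895]
contact_force: [-0.4, -0.1, -0.0]
gripper_width: 0.644
grasp_force: 0.0
```

Run:
```python
from h import *
t=caps();s=robot.sense();c=cam('wrist');im=c['image'];P=cloud(c)
hsv=cv2.cvtColor(im,cv2.COLOR_BGR2HSV)
m=cv2.inRange(hsv,(3,130,90),(20,255,255))>0
m&=(P[...,2]>58)&(P[...,2]<85)&(np.abs(P[...,0]-451)<90)&(np.abs(P[...,1]+402)<100)
q=P[m];print(len(q),q.mean(0));r=cv2.minAreaRect(q[:,:2].astype(np.float32));print(r,cv2.boxPoints(r))
a=.894;u=np.array([np.cos(a),np.sin(a)]);n=np.array([-u[1],u[0]])
d=P[...,:2]-np.array([446.8,-398.6]);t=d@u;w=d@n
for lo in range(-75,150,30):
    k=(P[...,2]>52)&(P[...,2]<76)&(np.abs(w)<12)&(t>=lo)&(t<lo+15)
    if k.sum()>3: print(lo+7,k.sum(),np.median(w[k]).round(1),np.median(P[k][:,2]).round(1))
t2=cam('top');P=cloud(t2);m=(P[...,2]>15)&(P[...,2]<130)&(P[...,0]>300)&(P[...,0]<600)&(P[...,1]<0)&(P[...,1]>-330)
k,l,st,ce=cv2.connectedComponentsWithStats(m.astype(np.uint8))
for i in range(1,k):
    if st[i,4]>20:
        q=P[l==i]; print(st[i],q.min(0).round(),q.max(0).round())
```

```text
19.3333 [-625.67350437   58.91424532] 216.83111088708932 [-0.37077131 -0.1285989  -0.04272413] [ 0.03966903 -0.02298221 -0.01943605] [ 3.14025535e+00 -2.14676999e-04  8.94660590e-01]
[165 213   6  20  70] [124.1 -41.3]
[249 235   5  19  46] [-120.2   45. ]
[222 239   5  20  49] [-39.5  52.5]
1648 [ 436.83951046 -412.01674652   68.43696725]
((435.9864807128906, -414.0023498535156), (102.44746398925781, 16.139894485473633), 51.08974075317383) [[ 397.53326 -448.79236]
 [ 410.09222 -458.92987]
 [ 474.4397  -379.21234]
 [ 461.88074 -369.07483]]
-68 169 -1.2 68.2
-38 266 -1.1 68.3
-8 289 -1.0 68.3
22 320 -0.9 68.3
52 152 -0.8 59.0
82 155 -0.7 58.8
112 158 -0.6 58.8
[345 187  34  22 161] [ 501. -329.   15.] [ 572. -233.   74.]
[360 252  13  12 112] [ 341. -291.   16.] [ 368. -263.   91.]
[285 256  33  12 289] [ 345. -135.   16.] [373. -37.  39.]
[336 258  14  13  65] [ 323. -227.   17.] [ 360. -189.   56.]
```

```bash
python3 -c "
from bench import robot
print(robot.sign_off())"
```

```text
the job is handed in; nothing more can be done
None
```

The job is handed in at 19 s of the 72 s: the selector was measured right after turning, at about -0.947 rad (green mark -0.942). In the last images the dirty cartridge lies on the tray with its middle about 80 mm in front of the mouth, and the puller is back in its cradle. The clean cartridge had not moved, nor had the bystanders I re-measured (strip tube, cup, vial); I did not re-check the dropper bottles or jar, and sign-off returned no verdict.

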